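Seal the wet-brush keeper with its square key

TASK

The lid of the steel brush keeper stands slightly open on its rubber seal. Take the T-handled square key from the wooden key stand, seat it fully in the recessed lock in the lid, feeling for it gently rather than pressing hard, and turn it clockwise without wrenching it until the lid is drawn down tight and stays so. Then put the key back upright in its hole in the stand, leaving the other key and the pots and tins where they are.

Things in the scene. Friction and masses are not known exactly. Their poses are not given: they have to be found in the camera images.
- keeper: brush keeper: plain stainless steel box, 170 (x) x 240 (y) mm, 98 mm high with its lid tight, fixed to the worktop. Origin: centre of its underside; z up; -x is its front, the lid's hinge is at the back (+x). The lock sits in the lid, 45 mm in front of the box's centre. Pressed down at the lock, the lid gives 4 mm (1.5 N at first, 7 N when tight) and springs up again
- lock_mouth (a point): centre of the lock at the level of the lid's top face, on the lid (moves with it). A round recess 18.6 mm wide and 10 mm deep; below it, in a spindle that turns, a square socket 12.9 mm wide and 14 mm deep. Axes as the keeper's, tipped with the lid
- lock_seat (a point): centre of the square socket's floor, where a seated key's tip stands, 24 mm under lock_mouth; on the lid, axes as the lid's: they do NOT show the socket's angle. At the start the socket is turned clockwise (from above) by an unreported -0.4 to 0.68 rad from square with the keeper's x and y; the key fits in four ways. The spindle is stiff (0.12 N m) and stays where it is left
- keeper_lid (a joint): lid angle, rad: 0 = tight on the squashed seal, about 0.034 = resting open on it as at the start, larger = lifted. Spindle turned clockwise: from about 0.7 rad past square its cam draws the lid down, taking up to 0.3 N m; from 1.2 rad the lid is tight and stays so; at 1.4 rad is a hard stop
- square_key: T-handled steel key, upright in one of the stand's two holes: square shank 12 mm wide, 64 mm long; on it a straight bar 70 mm long (key's y), 16 mm thick (x), 16 mm high, centred 72 mm above the tip. Height 80 mm, 0.11 kg. Origin: centre of the tip; z up the shank; shank faces square with x and y. In its hole the tip is 6 mm above the worktop
- key_tip: the last 4 mm of the square key's shank, 11.6 mm square, its end flat with the edges broken 0.4 mm; moves with the key, same origin and axes. More than 25 N on it damages the lock
- bow_key: the other key in the stand, with a flat round head 40 mm wide and a round shank: not for this lock; 98 mm high, its origin at its tip, z up
- key_stand: dark wooden block, 54 (x) x 130 (y) x 42 mm high, fixed; origin at the centre of its underside. Two round holes 21 mm wide and 36 mm deep, at y = -34 and y = +34 mm of its frame
- key_stand_hole0 (a point): mouth centre, at the block's top, of the hole at y = -34 mm
- key_stand_hole1 (a point): mouth centre, at the block's top, of the hole at y = +34 mm
- pot_a: tester pot, 49 mm wide, 60 mm high, bystander right of the keeper; origin at the centre of its underside
- pot_b: tester pot, 49 mm wide, 60 mm high, bystander left of the keeper; origin at the centre of its underside
- tin_a: small paint tin, 68 mm wide, 62 mm high, bystander behind the stand; origin at the centre of its underside
- tin_b: small paint tin, 60 mm wide, 55 mm high, bystander left of the keeper; origin at the centre of its underside
Not all that is in view belongs to the job. Leave any blue or green look-alike of the square_key alone.

How it is judged:
By the outcome, as a careful person would: the job done as asked, in the order asked, and still so for the second after the job is handed in, with the robot touching nothing.
It also fails if it takes over 72 s, if anything falls off the work surface, if the arm or the gripper's body presses on something with over 40 N, if the wrist force passes 120 N, or if a joint passes its speed limit or range.

ROBOT

A 6-joint arm with a two-finger parallel gripper is mounted at the origin on the work surface; the furniture and walls round the work are solid. World frame = base frame: x ahead of the robot, y to its left, z up, the work surface at z = 0. Lengths are in m, angles in degrees, forces in N, time in s.
With the tool pointing down it reaches from about 0.3 to 0.75 m from the base axis. Payload 8.5 kg.
Tool frame: the origin (TCP) lies on the centre line of the jaws, within the pads' length; the fingertips stand 25 mm ahead of it and the grasp point (between the pads) lies 6 mm ahead of it; z points along the fingers, y is the direction in which the jaws open and shut (so a half turn about z gives the same grasp; the last joint's range is limited). The gripper opens to 88 mm and grips with 3 to 60 N. Pads are 18 mm wide; open, the fingers measure 123 mm over their backs; the gripper's body (75 mm by 187 mm) begins 45 mm behind the grasp point.
Start: joints at [-87.336, 21.807, 74.336, -0, 83.858, -12.336], TCP at [0.142, -0.531, 0.264] pointing down, gripper open.
Joint ranges: [-178.18, 178.18], [-50.72, 133.34], [12.68, 142.11], [-81.47, 261.47], [9.98, 163.14], [-165.26, 165.26]. Speed limits (degrees/s): [136.94, 136.94, 180, 180, 180, 180].

INTERFACE

Orientations are given as a 3x3 rotation matrix whose columns are the frame's x, y, z axes.
In Python, from cell import ctrl, optics, ticket gives the robot as it stands.
- The arm moves only by the shell command python3 -m handwheel 'ROWS' [OPENING]. ROWS is a JSON object of lists of equal length, an entry for each row: "travel": the shift along the world's x, y, z in mm, a list of three; "yaw": the turn about the world's z in degrees. A call has 1 to 10 rows; each row is the pose to reach, as a shift and turn from the pose commanded when the call began; what a row does not reach only later rows make up. A row lasts 1/8 s, in which the tool goes at most 62.5 mm and 10.7 degrees, less where a joint would pass 70% of its speed; a pose out of reach is approached as far as the arm can. A call with a gripper value outside its range is refused whole. OPENING is the finger opening in mm, from 0 to 88.1, set as the call begins (- or left out, the last holds). The fingers move at their own pace and stop on an object; the grip force is fixed at half the most. Time passes only in rows, so rows that repeat a pose let the fingers close. It gives the time, the measured TCP pose, the force and the opening at its end, in the units of the state.
- ctrl.sense(): the state, without advancing time (a new reading comes with each control period).
- optics.read_camera(name): name is "scene" or "top" or "wrist"; returns (picture, depth): 384x512x3 uint8, blue, green, red; 384x512 float32, m along the optical axis (not along the pixel's ray), 0 where there is no reading.
- optics.calibration(name): a dict with "K" (3x3 intrinsics, pixels), "k1" (the pictures are not rectified: a ray, as slopes to the right and down, at radius r is drawn at 1 + k1 r^2 times it, then the intrinsics apply), "R" (3x3) and "t" (3): a world point X has camera coordinates R X + t. Camera axes: x right, y down, z forward; pixel columns grow to the right and rows downward; lengths in m; the calibration is good to about 2 mm. A picture is of the moment at which its call begins: read the wrist's pose just before it. calibration takes no time and is no camera call; for the wrist camera it gives the pose at the moment of the call.
- ticket.job_done(): hands the job in, once; it reports no verdict.
The state is a dict: "clock": time; "joint_positions": joint angles; "dq": joint speeds; "tau": joint torques, N m; "tool_pos": TCP position; "eef_rot": TCP orientation; "ft_force": force on the tool from outside, world axes, zero at the start; "torque": the same for the moment, N m; "width": finger opening in m.
Only numpy, scipy, OpenCV 4.12 (cv2) and the standard library are available. Lean on these libraries where they do the work, as an engineer would, in place of code of your own. Each camera call takes 0.05 s, during which the arm holds its last target.

## Working session

There is one attempt and no reset: what is moved stays moved. The work goes in short steps, Python scripts to look and compute and a shell command to move; the robot and the scene stay as the last step left them, time stands still between calls to the robot, and variables do not carry over. Pictures are saved under pics/ and viewed, and the job is handed in when it is done.

```bash
ls; mkdir -p pics; python3 - <<'E'
from cell import ctrl, optics, ticket
import cv2
s=ctrl.sense(); print(s)
for n in ["scene","top","wrist"]:
    c=optics.calibration(n); print(n,c)
    p,d=optics.read_camera(n); cv2.imwrite(f"pics/{n}0.png",p)
    import numpy as np; np.save(f"/tmp/{n}0.npy",d)
E
```

```text
pics
{'clock': 0.0, 'joint_positions': array([-8.73353966e+01,  2.18412306e+01,  7.43819835e+01, -2.82854233e-03,
        8.38571365e+01, -1.23356153e+01]), 'dq': array([ 0.05922234, -0.09674286,  0.01718972, -0.04535182,  0.01426945,
       -0.09491476]), 'tau': array([ 4.61856944e-04, -4.37930059e+01, -2.24558830e+01,  7.14264647e-02,
        3.52087151e-02, -1.08222287e-04]), 'tool_pos': array([ 0.14233005, -0.53102952,  0.26315179]), 'eef_rot': array([[ 9.65923477e-01,  2.58827789e-01, -1.14226722e-04],
       [ 2.58827692e-01, -9.65922497e-01,  1.39858514e-03],
       [ 2.51658537e-04, -1.38049126e-03, -9.99999015e-01]]), 'ft_force': array([0.13917481, 0.62723944, 0.22676755]), 'torque': array([ 0.05111191, -0.01408191, -0.03971129]), 'width': 0.08786644783759043}
scene {'K': array([[495.22139576,   0.        , 254.30228496],
       [  0.        , 495.22139576, 192.98495204],
       [  0.        ,   0.        ,   1.        ]]), 'k1': 0.023336934085229386, 'R': array([[ 0.59248142, -0.80542785, -0.01586634],
       [-0.36997125, -0.25455375, -0.8934896 ],
       [ 0.71560257,  0.
[... 208 characters left out ...]
   ,   0.        ,   1.        ]]), 'k1': -0.022493371804661547, 'R': array([[-0.00742951, -0.99996395,  0.00411217],
       [-0.9969281 ,  0.00708619, -0.07800093],
       [ 0.07796898, -0.00467905, -0.99694481]]), 't': array([0.02239732, 0.56438078, 1.38168699])}
wrist {'K': array([[332.91861986,   0.        , 250.15659989],
       [  0.        , 332.91861986, 186.91485376],
       [  0.        ,   0.        ,   1.        ]]), 'k1': 0.013040889181915944, 'R': array([[ 2.59920948e-01, -9.65629606e-01, -7.51547172e-04],
       [-9.23339697e-01, -2.48765324e-01,  2.92505757e-01],
       [-2.82639178e-01, -7.53344405e-02, -9.56263466e-01]]), 't': array([-0.54988954, -0.04126484,  0.38989081])}
```

View pics/scene0.png

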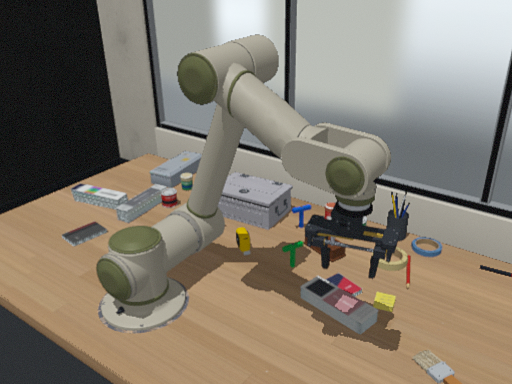

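View pics/top0.png

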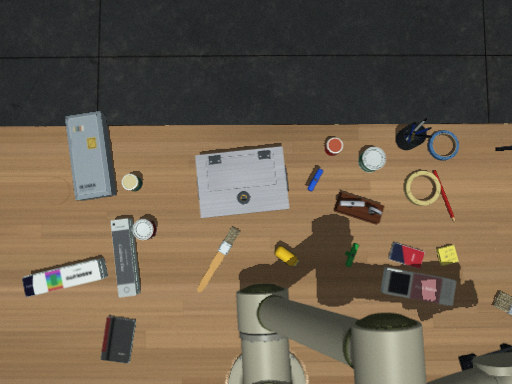

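View pics/wrist0.png

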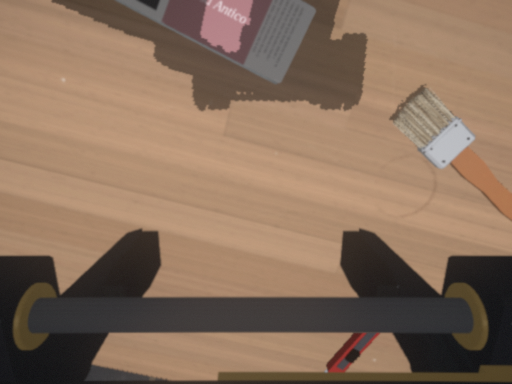

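```bash
cat > h.py <<'E'
import numpy as np, cv2
from cell import ctrl, optics, ticket
def pix2world(c,u,v,z=None,depth=None):
    K=c['K'];k1=c['k1']
    a=np.array([(u-K[0,2])/K[0,0],(v-K[1,2])/K[1,1]])
    b=a.copy()
    for _ in range(20): b=a/(1+k1*(b@b))
    r=np.array([b[0],b[1],1.0]); R=c['R'];t=c['t']
    o=-R.T@t; w=R.T@r
    s=depth if z is None else (z-o[2])/w[2]
    return o+s*w
def world2pix(c,X):
    p=c['R']@np.asarray(X)+c['t']; b=p[:2]/p[2]; b=b*(1+c['k1']*(b@b))
    return c['K'][:2,:2]@b+c['K'][:2,2]
E
python3 - <<'E'
from h import *
p=cv2.imread('pics/top0.png')
a=cv2.resize(p[120:240,170:410],None,fx=3.3,fy=3.3,interpolation=cv2.INTER_CUBIC); cv2.imwrite('pics/topz.png',a)
d=np.load('/tmp/top0.npy'); c=optics.calibration('top')
for u,v in [(243,182),(343,200),(374,211),(360,207),(316,179),(352,255),(243,198),(335,146),(372,158)]:
    print(u,v,pix2world(c,u,v,depth=d[v,u]).round(3))
E
```

```text
243 182 [0.582 0.064 0.105]
343 200 [ 0.533 -0.226  0.043]
374 211 [ 0.499 -0.304  0.093]
360 207 [ 0.512 -0.276  0.044]
316 179 [ 0.591 -0.143  0.083]
352 255 [ 0.375 -0.242  0.078]
243 198 [0.539 0.065 0.08 ]
335 146 [ 0.689 -0.202  0.065]
372 158 [ 0.653 -0.31   0.063]
```

View pics/topz.png

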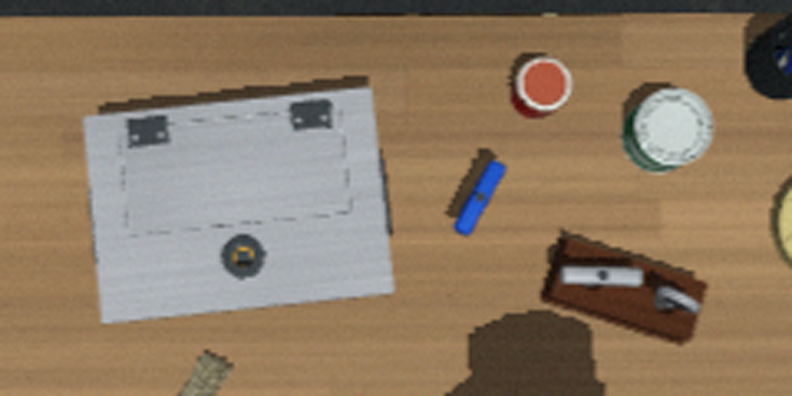

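```bash
python3 - <<'E'
from h import *
c=optics.calibration('wrist'); s=ctrl.sense(); T=s['eef_rot']
o=-c['R'].T@c['t']; print('cam in tool',T.T@(o-s['tool_pos']),'axes in tool\n',T.T@c['R'].T)
ct=optics.calibration('top')
def tp(x,y): return 170+x/3.3,120+y/3.3
for n,z,l in [('bar',0.086,[(562,275),(643,276)]),('keeper',0.104,[(84,116),(372,87),(102,323),(394,292)]),('lock',0.104,[(243,256)]),('stand',0.042,[(562,236),(706,284),(685,344),(548,298)]),('bow',0.1,[(680,298)])]:
    for q in l: print(n,pix2world(ct,*tp(*q),z=z).round(4))
E
```

```text
cam in tool [ 0.07520829  0.00015299 -0.12124784] axes in tool
 [[ 1.12786750e-03 -9.56183286e-01 -2.92766546e-01]
 [ 9.99999258e-01  9.43611225e-04  7.70584557e-04]
 [-4.60562275e-04 -2.92767198e-01  9.56183641e-01]]
bar [ 0.5212 -0.2107  0.086 ]
bar [ 0.5198 -0.2804  0.086 ]
keeper [0.6588 0.1969 0.104 ]
keeper [ 0.682  -0.0486  0.104 ]
keeper [0.4827 0.1812 0.104 ]
keeper [ 0.507  -0.0652  0.104 ]
lock [0.5384 0.0621 0.104 ]
stand [ 0.558  -0.2192  0.042 ]
stand [ 0.5145 -0.3463  0.042 ]
stand [ 0.4616 -0.3262  0.042 ]
stand [ 0.5031 -0.2057  0.042 ]
bow [ 0.5002 -0.3082  0.1   ]
```

```bash
python3 -m handwheel '{"travel":[[30,45,0],[60,90,0],[90,135,0],[125,185,0],[160,240,0],[195,290,0],[230,340,0],[265,395,0],[295,440,0],[325,485,0]],"yaw":[8,16,24,32,40,48,56,64,70,75]}' && python3 -m handwheel '{"travel":[[30,45,-10],[55,85,-20],[71,108,-25],[71,108,-25],[71,108,-25]],"yaw":[0,0,0,0,0]}'
python3 - <<'E'
from h import *
c=optics.calibration('wrist');p,d=optics.read_camera('wrist');cv2.imwrite('pics/w1.png',p);np.savez('/tmp/w1.npz',d=d,R=c['R'],t=c['t'])
E
```

```text
clock: 1.4
tool_pos: [0.4681, -0.0443, 0.2637]
eef_rot: [[-0.004, 1.0, 0.0], [1.0, 0.004, -0.0], [-0.0, 0.0, -1.0]]
ft_force: [0.2, -1.4, 0.0]
width: 0.0882
clock: 2.02
tool_pos: [0.538, 0.0612, 0.2388]
eef_rot: [[0.0, 1.0, -0.0], [1.0, -0.0, -0.0], [-0.0, -0.0, -1.0]]
ft_force: [0.5, 0.6, 0.7]
width: 0.0882
```

View pics/w1.png

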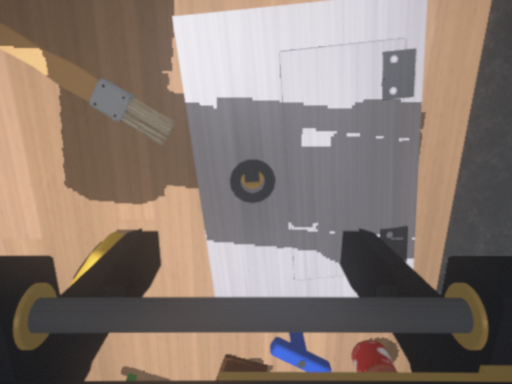

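```bash
python3 - <<'E'
from h import *
p=cv2.imread('pics/w1.png');q=p[150:212,220:285].astype(float);q=np.clip(255*(q/255)**0.5,0,255).astype('uint8')
cv2.imwrite('pics/w1z.png',cv2.resize(q,None,fx=9,fy=9,interpolation=cv2.INTER_CUBIC))
z=np.load('/tmp/w1.npz');c=optics.calibration('wrist');c['R']=z['R'];c['t']=z['t'];print(z['d'][160:205:4,252:254].T.round(4), z['d'][181,225:285:4])
cw=pix2world
for u,v in [(252.5,181),(252.5,203),(252.5,160),(230,181),(275,181)]: print(pix2world(c,u,v,z=0.104))
E
```

```text
[[0.2606 0.2624 0.2629 0.2859 0.2866 0.2889 0.2805 0.2778 0.2696 0.27
  0.2719 0.2732]
 [0.2616 0.263  0.264  0.2865 0.2858 0.2885 0.2812 0.279  0.27   0.2713
  0.271  0.2733]] [0.26732793 0.267088   0.26605803 0.26598355 0.26900938 0.28894424
 0.2887788  0.29001433 0.28840223 0.27840233 0.26718867 0.2674099
 0.26773643 0.26761767 0.26842013]
[0.53946479 0.06298613 0.104     ]
[0.5395194 0.0443002 0.104    ]
[0.53941449 0.0801319  0.104     ]
[0.52146439 0.06296744 0.104     ]
[0.55746308 0.06300423 0.104     ]
```

View pics/w1z.png

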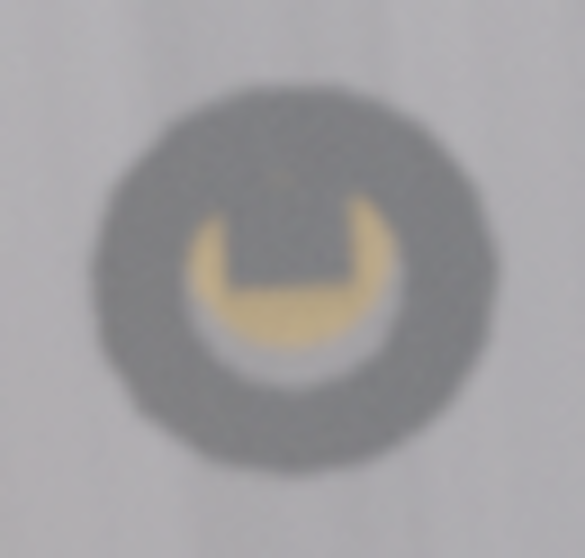

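```bash
python3 -m handwheel '{"travel":[[1,-40,-30],[2,-73,-68],[2,-73,-68],[2,-73,-68]],"yaw":[0,0,0,0]}'
python3 - <<'E'
from h import *
c=optics.calibration('wrist');p,d=optics.read_camera('wrist');cv2.imwrite('pics/w2.png',p);np.savez('/tmp/w2.npz',d=d,R=c['R'],t=c['t'])
u,v=world2pix(c,[.5395,.063,.1024]).astype(int);print(u,v)
q=p[v-42:v+42,u-42:u+42].astype(float);q=np.clip(255*(q/255)**0.5,0,255).astype('uint8')
cv2.imwrite('pics/w2z.png',cv2.resize(q,None,fx=7,fy=7,interpolation=cv2.INTER_CUBIC))
E
```

```text
clock: 2.58
tool_pos: [0.5405, -0.0113, 0.172]
eef_rot: [[0.001, 1.0, 0.002], [1.0, -0.001, -0.0], [-0.0, 0.002, -1.0]]
ft_force: [0.9, -0.1, -0.1]
width: 0.0881
248 86
```

View pics/w2z.png

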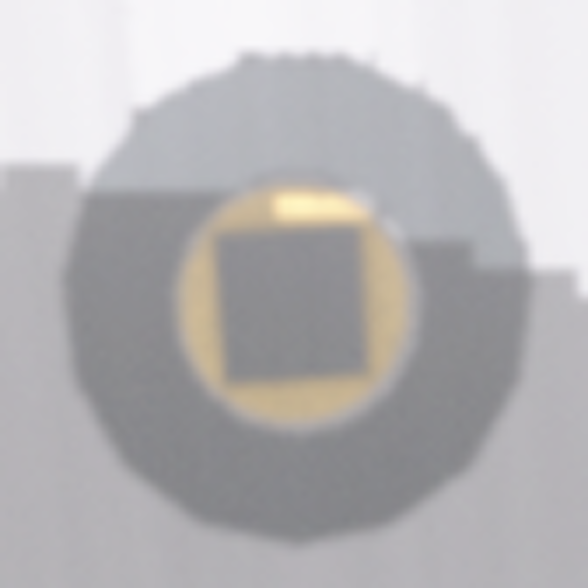

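View pics/w2.png

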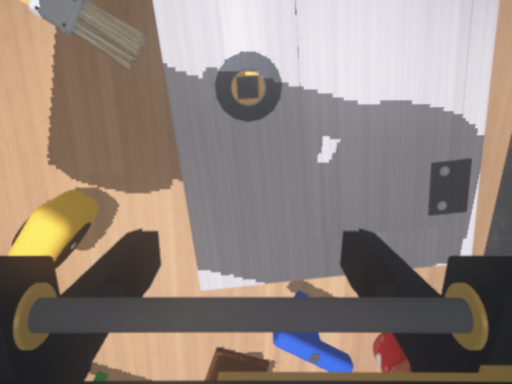

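```bash
python3 - <<'E'
from h import *
z=np.load('/tmp/w2.npz');c=optics.calibration('wrist');c['R']=z['R'];c['t']=z['t']
# recompute center offset from lock
u0,v0=248-42,86-42
P=[pix2world(c,u0+(x+.5)/7-.5,v0+(y+.5)/7-.5,z=.0924)[:2] for x,y in [(215,235),(360,227),(368,375),(226,382)]]
P=np.array(P);print(P.round(4),P.mean(0))
for i in range(4):
    e=P[(i+1)%4]-P[i];print(np.linalg.norm(e)*1e3,np.degrees(np.arctan2(e[1],e[0])))
for n,zz,l in [('ring outer',.1024,[(64,290),(528,290),(300,50),(300,545)]),('recess',.1024,[(175,305),(420,305),(297,180),(297,432)])]:
    Q=np.array([pix2world(c,u0+(x+.5)/7-.5,v0+(y+.5)/7-.5,z=zz)[:2] for x,y in l]);print(n,Q.round(4),Q[:2,0].mean(),Q[2:,1].mean())
d=z['d'];print(d[86,200:300:6].round(4))
for u,v in [(180,130),(300,170),(205,280),(320,60)]: print(pix2world(c,u,v,depth=d[v,u]))
E
```

```text
[[0.5324 0.0682]
 [0.5442 0.0688]
 [0.545  0.0571]
 [0.5332 0.0566]] [0.53869951 0.06267824]
11.867711173533646 3.0111274847850122
11.679077954052353 -86.36448444527137
11.83210678639234 -177.2634838994487
11.622818093277129 93.81473693965401
ring outer [[0.5209 0.0639]
 [0.5572 0.0639]
 [0.5394 0.0813]
 [0.5393 0.0442]] 0.5390644886022883 0.0627677825940404
recess [[0.5296 0.0628]
 [0.5488 0.0628]
 [0.5392 0.072 ]
 [0.5391 0.0531]] 0.5391778833636419 0.0625555888576351
[0.1813 0.1833 0.183  0.1814 0.1806 0.1807 0.1929 0.2007 0.2009 0.2009
 0.1923 0.1825 0.1809 0.1817 0.1828 0.1835 0.1823]
[0.50057187 0.03952152 0.10320746]
[0.56982714 0.01586047 0.10195107]
[ 0.51091259 -0.05767176  0.10323784]
[0.57763166 0.07661928 0.10295581]
```

```bash
python3 -m handwheel '{"travel":[[-3,-50,10],[-7,-105,18],[-11,-160,18],[-14,-215,18],[-18,-270,18],[-20,-309,18],[-20,-309,18],[-20,-309,18]],"yaw":[0,0,0,0,0,0,0,0]}'
python3 - <<'E'
from h import *
c=optics.calibration('wrist');p,d=optics.read_camera('wrist');cv2.imwrite('pics/w3.png',p);np.savez('/tmp/w3.npz',d=d,R=c['R'],t=c['t'])
u,v=world2pix(c,[.5205,-.2455,.086]).astype(int);print(u,v)
v0=max(v-75,0);u0=u-75;print(u0,v0)
q=p[v0:v0+150,u0:u0+150]
cv2.imwrite('pics/w3z.png',cv2.resize(q,None,fx=4,fy=4,interpolation=cv2.INTER_CUBIC))
E
```

```text
clock: 3.62
tool_pos: [0.5208, -0.319, 0.1896]
eef_rot: [[-0.001, 1.0, 0.001], [1.0, 0.001, -0.0], [-0.0, 0.001, -1.0]]
ft_force: [0.3, -0.0, 0.3]
width: 0.0883
250 87
175 12
```

View pics/w3z.png

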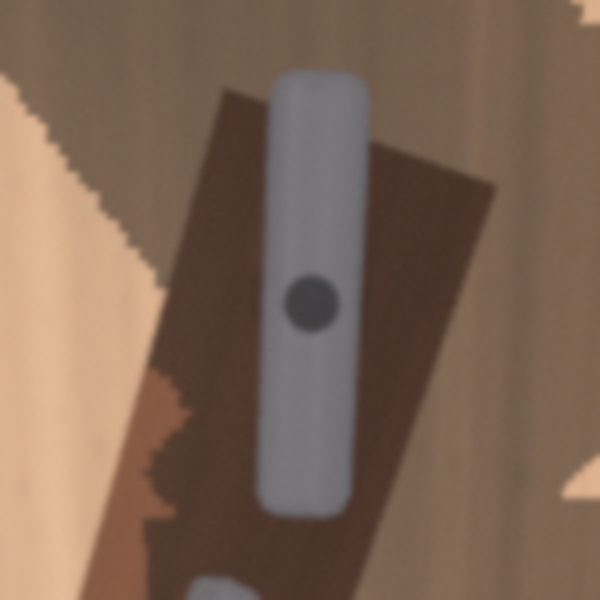

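```bash
python3 - <<'E'
from h import *
z=np.load('/tmp/w3.npz');c=optics.calibration('wrist');c['R']=z['R'];c['t']=z['t'];d=z['d']
f=lambda x,y:(175+(x+.5)/4-.5,12+(y+.5)/4-.5)
for n,zz,x,y in [('top',.086,321,71),('bot',.086,304,517),('dot',.086,311,303),('L',.086,264,303),('R',.086,361,303),('s1',.042,225,88),('s2',.042,496,185)]:
    u,v=f(x,y);k=(int(round(v)),int(round(u)));print(n,pix2world(c,u,v,z=zz).round(4),d[k])
for x,y in [(318,90),(305,500),(311,230),(311,380),(285,300),(340,300),(400,350),(311,303)]:
    u,v=f(x,y);k=(int(round(v)),int(round(u)));print(pix2world(c,*k[::-1],depth=float(np.median(d[k[0]-1:k[0]+2,k[1]-1:k[1]+2]))).round(4))
E
```

```text
top [ 0.5232 -0.2112  0.086 ] 0.2840271
bot [ 0.5208 -0.28    0.086 ] 0.27047068
dot [ 0.5218 -0.2453  0.086 ] 0.21488568
L [ 0.5142 -0.2453  0.086 ] 0.21807942
R [ 0.5299 -0.2453  0.086 ] 0.27138776
s1 [ 0.5061 -0.2077  0.042 ] 0.24576254
s2 [ 0.5569 -0.2243  0.042 ] 0.25171125
[ 0.5227 -0.2138  0.0862]
[ 0.521  -0.2774  0.0858]
[ 0.5215 -0.2341  0.0861]
[ 0.5216 -0.2576  0.0858]
[ 0.5177 -0.2451  0.0863]
[ 0.5267 -0.245   0.086 ]
[ 0.5398 -0.2543  0.0421]
[ 0.5216 -0.2451  0.0863]
```

View pics/w3.png

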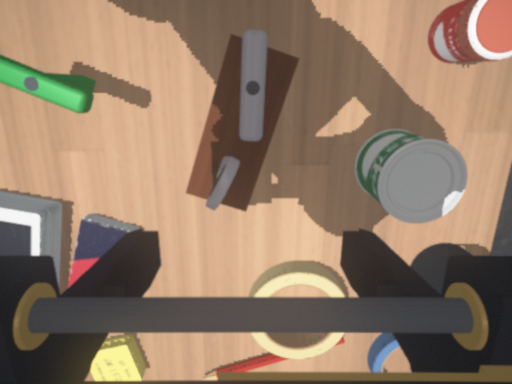

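```bash
python3 -m handwheel '{"travel":[[1,40,-10],[1.2,73.5,-40],[1.2,73.5,-70],[1.2,73.5,-70],[1.2,73.5,-70]],"yaw":[-2,-2,-2,-2,-2]}' 60
```

```text
clock: 4.3
tool_pos: [0.5222, -0.2467, 0.1201]
eef_rot: [[0.034, 0.999, 0.002], [0.999, -0.034, -0.001], [-0.001, 0.002, -1.0]]
ft_force: [0.8, -1.2, -0.0]
width: 0.06
```

```bash
python3 -m handwheel '{"travel":[[0,0.7,-15],[0,0.7,-30],[0,0.7,-36],[0,0.7,-36],[0,0.7,-36]],"yaw":[0,0,0,0,0]}' && python3 -m handwheel '{"travel":[[0,0,0],[0,0,0],[0,0,0],[0,0,0],[0,0,0],[0,0,0]],"yaw":[0,0,0,0,0,0]}' 10
```

```text
clock: 4.92
tool_pos: [0.5217, -0.2462, 0.083]
eef_rot: [[0.035, 0.999, 0.0], [0.999, -0.035, -0.0], [-0.0, 0.0, -1.0]]
ft_force: [0.7, 0.1, 0.3]
width: 0.0598
clock: 5.68
tool_pos: [0.5216, -0.246, 0.0828]
eef_rot: [[0.035, 0.999, 0.0], [0.999, -0.035, 0.0], [0.0, 0.0, -1.0]]
ft_force: [-0.1, -0.4, 0.8]
width: 0.0153
```

```bash
python3 -m handwheel '{"travel":[[0,0,20],[0,0,60],[0,0,110],[0,10,130],[3,60,130],[6,110,130],[9,160,130],[12,210,130],[15,260,130],[17.5,300,130]],"yaw":[0,0,0,0,1,2,3,4,5,5.3]}' && python3 -m handwheel '{"travel":[[0,8,0],[0,8,-10],[0,8,-10],[0,8,-10],[0,8,-10]],"yaw":[0,0,0,0,0]}'
python3 - <<'E'
from h import *
c=optics.calibration('wrist');p,d=optics.read_camera('wrist');cv2.imwrite('pics/w4.png',p);np.savez('/tmp/w4.npz',d=d,R=c['R'],t=c['t'])
p,d=optics.read_camera('scene');u,v=world2pix(optics.calibration('scene'),[.539,.0626,.13]).astype(int);print(u,v)
cv2.imwrite('pics/s4.png',cv2.resize(p[v-60:v+60,u-80:u+80],None,fx=5,fy=5,interpolation=cv2.INTER_CUBIC))
print(ctrl.sense()['tool_pos'],ctrl.sense()['ft_force'])
E
```

```text
clock: 6.92
tool_pos: [0.5387, 0.0559, 0.2126]
eef_rot: [[-0.059, 0.998, -0.0], [0.998, 0.059, 0.0], [0.0, -0.0, -1.0]]
ft_force: [-0.4, -0.1, -0.8]
width: 0.0154
clock: 7.55
tool_pos: [0.5392, 0.0613, 0.2029]
eef_rot: [[-0.057, 0.998, 0.0], [0.998, 0.057, -0.0], [-0.0, 0.0, -1.0]]
ft_force: [0.7, 0.4, -1.7]
width: 0.0157
243 183
[0.53911729 0.0616105  0.20288656] [-0.48234229 -0.15629935 -1.68014701]
```

View pics/w4.png

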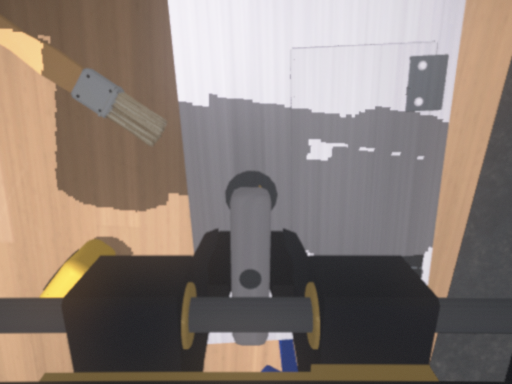

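View pics/s4.png

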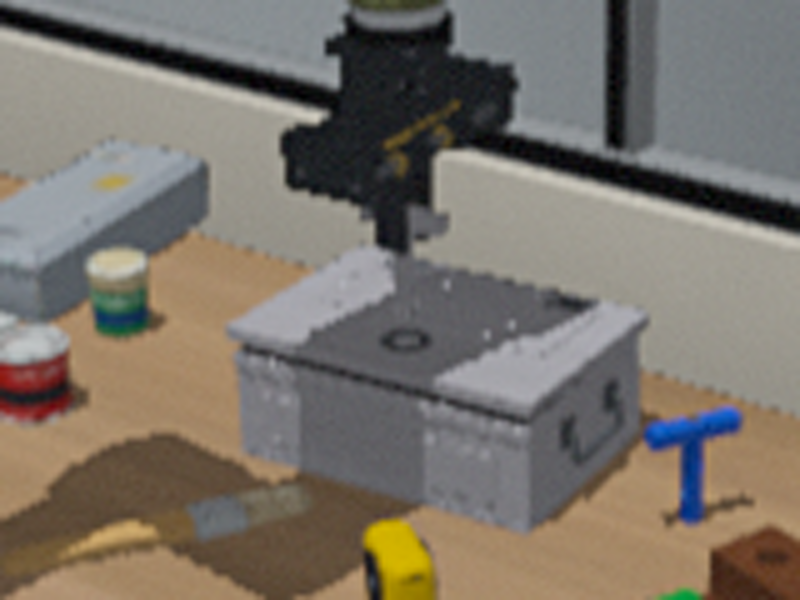

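```bash
python3 - <<'E'
from h import *
z=np.load('/tmp/w4.npz');c=optics.calibration('wrist');c['R']=z['R'];c['t']=z['t'];d=z['d']
s=ctrl.sense();T=s['tool_pos'];R=s['eef_rot']
for dx in (-35,0,35): print(dx,world2pix(c,T+R@[(.6+dx)*1e-3,0,-.0032]))
for v in (192,200,210,220,225,270,290,338,340): 
    X=pix2world(c,250,v,depth=d[v,250]); print(v,(R.T@(X-T)*1e3).round(1))
p=cv2.imread('pics/w4.png');cv2.imwrite('pics/w4z.png',cv2.resize(p[175:355,190:310],None,fx=3.3,fy=3.3))
E
```

```text
-35 [250.74122166 348.44691962]
0 [250.84436976 277.58708216]
35 [250.96516049 195.43171656]
192 [35.9 -0.4  0. ]
200 [33.9 -0.4 -3.4]
210 [30.1 -0.4 -4.1]
220 [25.6 -0.4 -3. ]
225 [24.  -0.4 -4. ]
270 [ 4.5 -0.3 -3.8]
290 [-4.9 -0.3 -3.6]
338 [-27.8  -0.3  -4.4]
340 [-29.6  -0.3  -3.6]
```

View pics/w4z.png

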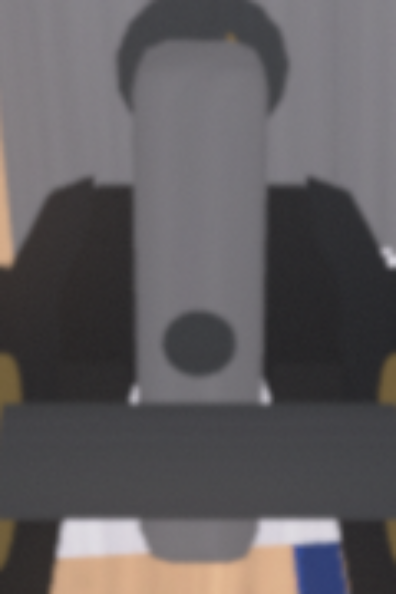

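```bash
python3 -m handwheel '{"travel":[[0,0.4,-10],[0,0.4,-20],[0,0.4,-26],[0,0.4,-29],[0,0.4,-31],[0,0.4,-31],[0,0.4,-31]],"yaw":[0,0,0,0,0,0,0]}' && python3 -m handwheel '{"travel":[[0,0,-1],[0,0,-2],[0,0,-3],[0,0,-3],[0,0,-3]],"yaw":[0,0,0,0,0]}' && python3 -m handwheel '{"travel":[[0,0,-1],[0,0,-2],[0,0,-2],[0,0,-2]],"yaw":[0,0,0,0]}'
```

```text
clock: 8.52
tool_pos: [0.5391, 0.0623, 0.1719]
eef_rot: [[-0.058, 0.998, 0.0], [0.998, 0.058, -0.0], [-0.0, 0.0, -1.0]]
ft_force: [0.3, 0.3, -0.8]
width: 0.0154
clock: 9.15
tool_pos: [0.5391, 0.0623, 0.1688]
eef_rot: [[-0.058, 0.998, -0.0], [0.998, 0.058, -0.0], [-0.0, -0.0, -1.0]]
ft_force: [-0.7, -0.2, -2.1]
width: 0.0154
clock: 9.65
tool_pos: [0.539, 0.0623, 0.1667]
eef_rot: [[-0.058, 0.998, -0.0], [0.998, 0.058, -0.0], [-0.0, -0.0, -1.0]]
ft_force: [-0.0, 0.6, -0.9]
width: 0.0153
```

```bash
for i in 1 2 3; do python3 -m handwheel '{"travel":[[0,0,-1],[0,0,-2],[0,0,-2]],"yaw":[0,0,0]}' | egrep 'tool_pos|ft_force'; python3 -c "
from h import *
print(np.mean([ctrl.sense()['ft_force'] for _ in range(5)],0), ctrl.sense()['torque'])"; done
```

```text
tool_pos: [0.539, 0.0624, 0.1646]
ft_force: [-0.5, 0.5, -2.1]
[-0.48916528  0.4972989  -2.0824681 ] [-0.07583845 -0.08753929  0.02895484]
tool_pos: [0.539, 0.0624, 0.1627]
ft_force: [0.7, -0.4, -1.1]
[ 0.67689399 -0.36602203 -1.1248812 ] [-0.00518845 -0.12287169 -0.00675833]
tool_pos: [0.539, 0.0624, 0.1607]
ft_force: [0.5, -0.5, -1.3]
[ 0.49909351 -0.54711958 -1.27032092] [-0.04133187 -0.0446536  -0.00745081]
```

```bash
for i in 1 2 3 4; do python3 -m handwheel '{"travel":[[0,0,-1],[0,0,-1.5],[0,0,-1.5]],"yaw":[0,0,0]}' | egrep 'tool_pos|ft_force'; done
```

```text
tool_pos: [0.539, 0.0624, 0.1592]
ft_force: [-0.4, -0.8, -1.7]
tool_pos: [0.539, 0.0624, 0.1577]
ft_force: [-0.1, -0.5, -0.8]
tool_pos: [0.539, 0.0624, 0.1562]
ft_force: [-0.0, -0.1, -1.1]
tool_pos: [0.539, 0.0624, 0.1547]
ft_force: [-1.0, -0.2, -0.8]
```

```bash
for i in 1 2 3 ; do python3 -m handwheel '{"travel":[[0,0,-0.5],[0,0,-1],[0,0,-1]],"yaw":[0,0,0]}' | egrep 'tool_pos|ft_force'; done
```

```text
tool_pos: [0.5391, 0.0623, 0.1538]
ft_force: [-0.2, -1.1, -1.0]
tool_pos: [0.5391, 0.0624, 0.1528]
ft_force: [-0.7, 0.1, 1.4]
tool_pos: [0.5391, 0.0624, 0.1518]
ft_force: [-0.3, -0.4, 0.8]
```

```bash
python3 -m handwheel '{"travel":[[0,0,0],[0,0,0],[0,0,0],[0,0,0],[0,0,0],[0,0,0],[0,0,0]],"yaw":[-3,-6,-10,-14,-18,-20,-20]}'; python3 -c "
from h import *
print(ctrl.sense()['torque'])"
```

```text
clock: 14.28
tool_pos: [0.5389, 0.0624, 0.1517]
eef_rot: [[0.287, 0.958, -0.0], [0.958, -0.287, 0.0], [-0.0, -0.0, -1.0]]
ft_force: [-1.2, -0.6, 0.9]
width: 0.0153
[-0.07674631  0.26089054  0.08625849]
```

```bash
python3 -m handwheel '{"travel":[[0,0,0],[0,0,0],[0,0,0],[0,0,0],[0,0,0],[0,0,0],[0,0,0]],"yaw":[-4,-8,-12,-16,-20,-20,-20]}'; python3 -c "
from h import *
print(ctrl.sense()['torque'])"
python3 -m handwheel '{"travel":[[0,0,0],[0,0,-0.3],[0,0,-0.6],[0,0,-0.9],[0,0,-1.2],[0,0,-1.2],[0,0,-1.2]],"yaw":[-3,-6,-9,-12,-15,-15,-15]}'; python3 -c "
from h import *
print(ctrl.sense()['torque'])"
```

```text
clock: 15.15
tool_pos: [0.5389, 0.0625, 0.1517]
eef_rot: [[0.596, 0.803, -0.0], [0.803, -0.596, 0.0], [-0.0, -0.0, -1.0]]
ft_force: [-2.1, 1.3, 2.1]
width: 0.0156
[0.17804573 0.43140544 0.07051985]
clock: 16.02
tool_pos: [0.539, 0.0625, 0.1507]
eef_rot: [[0.784, 0.621, -0.0], [0.621, -0.784, 0.0], [0.0, -0.0, -1.0]]
ft_force: [-3.1, 1.9, 5.0]
width: 0.0155
[0.39110928 0.61675796 0.14172816]
```

```bash
python3 -m handwheel '{"travel":[[0,0,-0.2],[0,0,-0.4],[0,0,-0.6],[0,0,-0.8],[0,0,-0.8],[0,0,-0.8]],"yaw":[-3,-6,-9,-12,-12,-12]}'; python3 -c "
from h import *
print(ctrl.sense()['torque'])"
python3 -m handwheel '{"travel":[[0,0,-0.2],[0,0,-0.4],[0,0,-0.4],[0,0,-0.4],[0,0,-0.4]],"yaw":[-3,-6,-8,-10,-10]}'; python3 -c "
from h import *
print(ctrl.sense()['torque'])"
```

```text
clock: 16.77
tool_pos: [0.5392, 0.0626, 0.1506]
eef_rot: [[0.896, 0.444, 0.001], [0.444, -0.896, 0.0], [0.001, 0.0, -1.0]]
ft_force: [-4.7, 3.3, 10.3]
width: 0.0156
[0.50197781 0.79967334 0.10782291]
clock: 17.4
tool_pos: [0.5394, 0.0626, 0.1505]
eef_rot: [[0.96, 0.282, 0.002], [0.282, -0.96, 0.0], [0.002, 0.0, -1.0]]
ft_force: [-4.5, 3.9, 13.0]
width: 0.0157
[0.60786923 0.90219397 0.12187259]
```

```bash
python3 -m handwheel '{"travel":[[0,0,0.8],[0,0,1],[0,0,1],[0,0,1]],"yaw":[0,-1,-2,-2]}'; python3 - <<'E'
from h import *
print(ctrl.sense()['torque'])
p,d=optics.read_camera('scene');u,v=world2pix(optics.calibration('scene'),[.539,.0626,.11]).astype(int)
cv2.imwrite('pics/s5.png',cv2.resize(p[v-60:v+60,u-80:u+80],None,fx=5,fy=5,interpolation=cv2.INTER_CUBIC))
E
```

```text
clock: 17.9
tool_pos: [0.5391, 0.0626, 0.1507]
eef_rot: [[0.969, 0.248, 0.0], [0.248, -0.969, 0.001], [0.001, -0.0, -1.0]]
ft_force: [-3.3, 3.2, 7.0]
width: 0.0151
[0.63771423 0.62495136 0.09297155]
```

View pics/s5.png

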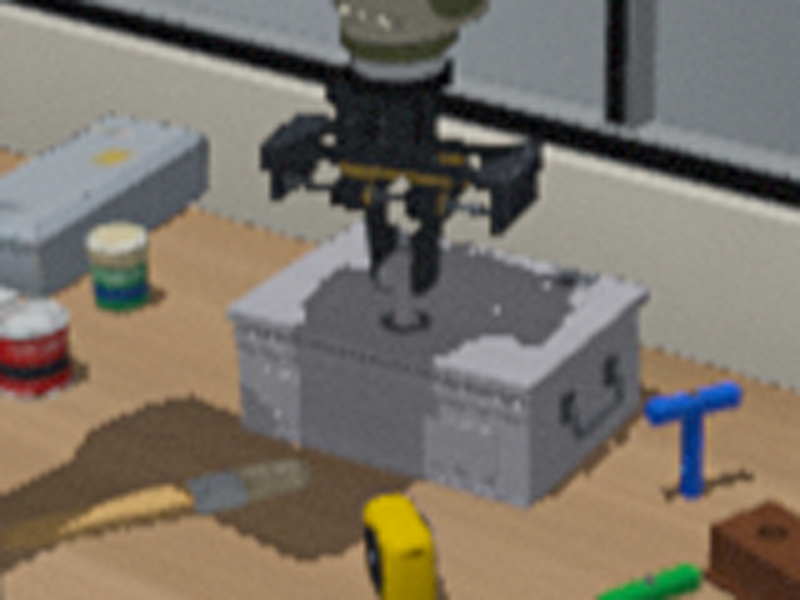

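```bash
for i in 1 2 3; do python3 -m handwheel '{"travel":[[0,0,0.5],[0,0,0.5],[0,0,0.5]],"yaw":[0,0,0]}' | egrep 'tool_pos|ft_force|rot'; done; python3 -c "
from h import *
print(ctrl.sense()['torque'])"
```

```text
tool_pos: [0.539, 0.0625, 0.1508]
eef_rot: [[0.969, 0.247, -0.0], [0.247, -0.969, 0.0], [-0.0, -0.0, -1.0]]
ft_force: [-3.7, 3.4, 3.3]
tool_pos: [0.5389, 0.0624, 0.1511]
eef_rot: [[0.969, 0.247, -0.0], [0.247, -0.969, 0.0], [-0.0, -0.0, -1.0]]
ft_force: [-2.2, 3.8, 0.0]
tool_pos: [0.5388, 0.0624, 0.1514]
eef_rot: [[0.969, 0.247, -0.001], [0.247, -0.969, 0.0], [-0.001, -0.0, -1.0]]
ft_force: [-0.8, 4.4, -6.0]
[0.79467851 0.37410163 0.11585121]
```

```bash
python3 -m handwheel '{"travel":[[0,0,-0.3],[0,0,-0.3],[0,0,-0.3],[0,0,-0.3]],"yaw":[2,4,5,5]}'; python3 -m handwheel '{"travel":[[0,0,1],[0,0,2],[0,0,3],[0,0,3]],"yaw":[0,0,0,0]}';python3 -c "
from h import *
print(ctrl.sense()['torque'])"
```

```text
clock: 19.58
tool_pos: [0.539, 0.0623, 0.1516]
eef_rot: [[0.944, 0.331, 0.0], [0.331, -0.944, -0.0], [-0.0, 0.0, -1.0]]
ft_force: [-1.6, 2.6, -3.1]
width: 0.0152
clock: 20.08
tool_pos: [0.5391, 0.0623, 0.1547]
eef_rot: [[0.944, 0.331, 0.0], [0.331, -0.944, -0.0], [0.0, 0.0, -1.0]]
ft_force: [-1.3, 2.7, -2.2]
width: 0.0155
[ 0.58585401  0.3621177  -0.01447158]
```

```bash
python3 -m handwheel '{"travel":[[0,0,3],[0,0,6],[0,0,10],[0,0,15],[0,0,25],[0,0,40],[0,0,55],[0,0,55]],"yaw":[0,0,0,0,0,0,0,0]}'
python3 - <<'E'
from h import *
print(ctrl.sense()['torque'])
p,d=optics.read_camera('scene');u,v=world2pix(optics.calibration('scene'),[.539,.0626,.13]).astype(int)
cv2.imwrite('pics/s6.png',cv2.resize(p[v-60:v+60,u-80:u+80],None,fx=5,fy=5,interpolation=cv2.INTER_CUBIC))
c=optics.calibration('wrist');p,d=optics.read_camera('wrist');cv2.imwrite('pics/w6.png',p);np.savez('/tmp/w6.npz',d=d,R=c['R'],t=c['t'])
s=ctrl.sense();T=s['tool_pos'];R=s['eef_rot'];print(T,s['ft_force'])
for dx in (-35,0,35): print(dx,world2pix(c,T+R@[(.6+dx)*1e-3,0,-.0032]))
E
```

```text
clock: 21.08
tool_pos: [0.5397, 0.0622, 0.2111]
eef_rot: [[0.944, 0.33, 0.004], [0.33, -0.944, -0.001], [0.003, 0.002, -1.0]]
ft_force: [-0.3, 0.2, -1.6]
width: 0.0153
[ 0.01024323 -0.03255332 -0.06105296]
[0.53903926 0.06225014 0.20953033] [-0.40193721 -0.13545993 -1.53836165]
-35 [249.16508163 348.17461996]
0 [249.19042287 277.55169614]
35 [249.21840662 195.78886822]
```

View pics/s6.png

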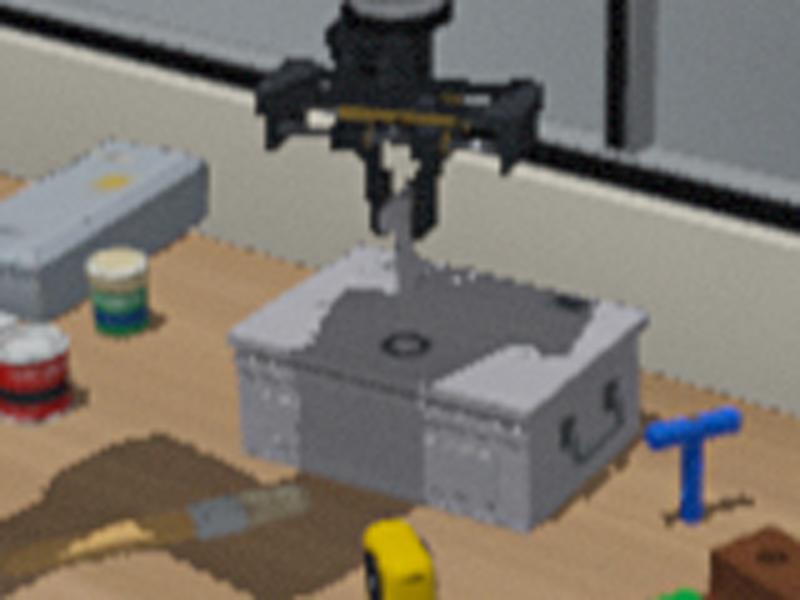

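View pics/w6.png

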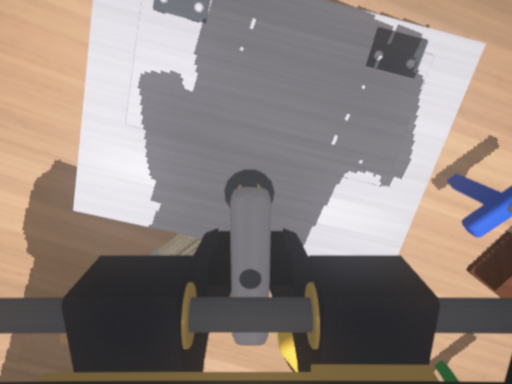

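```bash
python3 -m handwheel '{"travel":[[-30,-10,0],[-71,-24,-8],[-71,-24,-8],[-71,-24,-8]],"yaw":[0,0,0,0]}'
python3 - <<'E'
from h import *
c=optics.calibration('wrist');p,d=optics.read_camera('wrist');cv2.imwrite('pics/w7.png',p);np.savez('/tmp/w7.npz',d=d,R=c['R'],t=c['t'])
u,v=world2pix(c,[.5391,.0626,.098]).astype(int);print(u,v)
q=p[v-42:v+42,u-42:u+42].astype(float);q=np.clip(255*(q/255)**0.5,0,255).astype('uint8')
cv2.imwrite('pics/w7z.png',cv2.resize(q,None,fx=7,fy=7,interpolation=cv2.INTER_CUBIC))
E
```

```text
clock: 21.68
tool_pos: [0.4687, 0.0383, 0.2016]
eef_rot: [[0.944, 0.33, 0.001], [0.33, -0.944, -0.0], [0.001, 0.0, -1.0]]
ft_force: [0.1, -0.5, -1.1]
width: 0.0151
250 86
```

View pics/w7z.png

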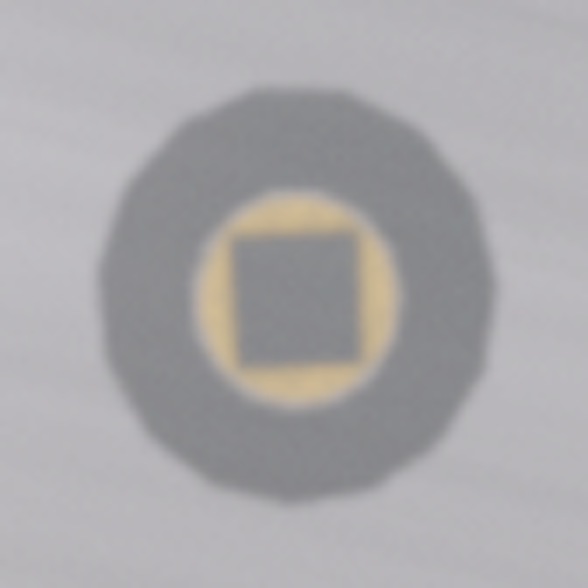

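View pics/w7.png

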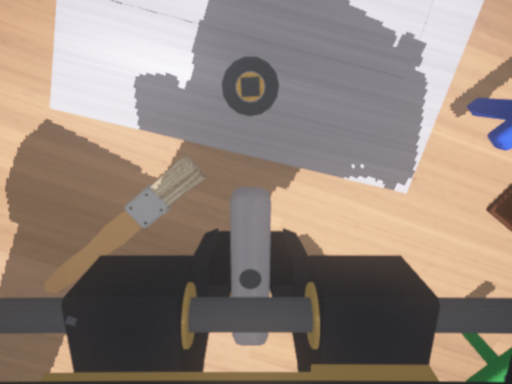

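```bash
python3 - <<'E'
from h import *
z=np.load('/tmp/w7.npz');c=optics.calibration('wrist');c['R']=z['R'];c['t']=z['t'];d=z['d']
u0,v0=250-42,86-42
P=np.array([pix2world(c,u0+(x+.5)/7-.5,v0+(y+.5)/7-.5,z=.088)[:2] for x,y in [(232,238),(356,234),(361,362),(238,366)]])
for i in range(4):
    e=P[(i+1)%4]-P[i];print(np.linalg.norm(e)*1e3,np.degrees(np.arctan2(e[1],e[0])))
# front edge + corners of lid in w7: (50,108)->(407,191)
a=pix2world(c,50,108,z=.098);b=pix2world(c,407,191,z=.098);e=b-a;print(a,b,np.linalg.norm(e),np.degrees(np.arctan2(e[1],e[0])))
for u,v in [(220,140),(300,140),(300,40),(120,60),(380,60),(390,170),(70,95)]: print(pix2world(c,u,v,depth=float(np.median(d[v-2:v+3,u-2:u+3]))).round(4))
E
```

```text
11.868193923640263 -68.89851428932012
11.797508754869307 -157.86409587928554
11.959214513522667 111.14101849676892
11.804467784096921 21.69347250938895
[0.4824487 0.1817183 0.098    ] [ 0.50874334 -0.0656486   0.098     ] 0.2487605076531446 -83.93234831295574
[0.4996 0.0703 0.0988]
[0.5174 0.0193 0.0987]
[0.5748 0.0427 0.1003]
[0.5267 0.1449 0.0988]
[ 0.5806 -0.0089  0.1   ]
[ 0.5187 -0.0471  0.0987]
[0.4951 0.1706 0.0987]
```

```bash
python3 -m handwheel '{"travel":[[5,-30,5],[10,-60,5],[15,-90,5],[20,-120,5],[26,-150,5],[32,-180,5],[38,-210,5],[44,-240,5],[50,-265,5],[53,-284,5]],"yaw":[7,14,21,28,35,42,49,56,63,68.7]}'; python3 -m handwheel '{"travel":[[0,0,0],[0,0,0],[0,0,0]],"yaw":[0,0,0]}'
```

```text
clock: 22.98
tool_pos: [0.5221, -0.2469, 0.2061]
eef_rot: [[0.031, 1.0, 0.0], [1.0, -0.031, -0.0], [-0.0, 0.0, -1.0]]
ft_force: [0.9, 0.4, -1.7]
width: 0.0158
clock: 23.35
tool_pos: [0.5212, -0.2448, 0.2066]
eef_rot: [[0.035, 0.999, 0.0], [0.999, -0.035, 0.0], [0.0, 0.0, -1.0]]
ft_force: [0.2, -0.3, -1.8]
width: 0.0153
```

```bash
python3 - <<'E'
from h import *
p,d=optics.read_camera('scene');u,v=world2pix(optics.calibration('scene'),[.522,-.2454,.1]).astype(int)
cv2.imwrite('pics/s8.png',cv2.resize(p[v-60:v+60,u-80:u+80],None,fx=5,fy=5,interpolation=cv2.INTER_CUBIC))
s=ctrl.sense();print(s['tool_pos'],s['eef_rot'])
p,d=optics.read_camera('wrist');cv2.imwrite('pics/w8.png',p)
E
```

```text
[ 0.52114765 -0.24493298  0.20668007] [[ 3.48774366e-02  9.99391593e-01  9.60724832e-05]
 [ 9.99391597e-01 -3.48774359e-02 -8.89273112e-06]
 [-5.53655884e-06  9.63241881e-05 -9.99999995e-01]]
```

View pics/s8.png

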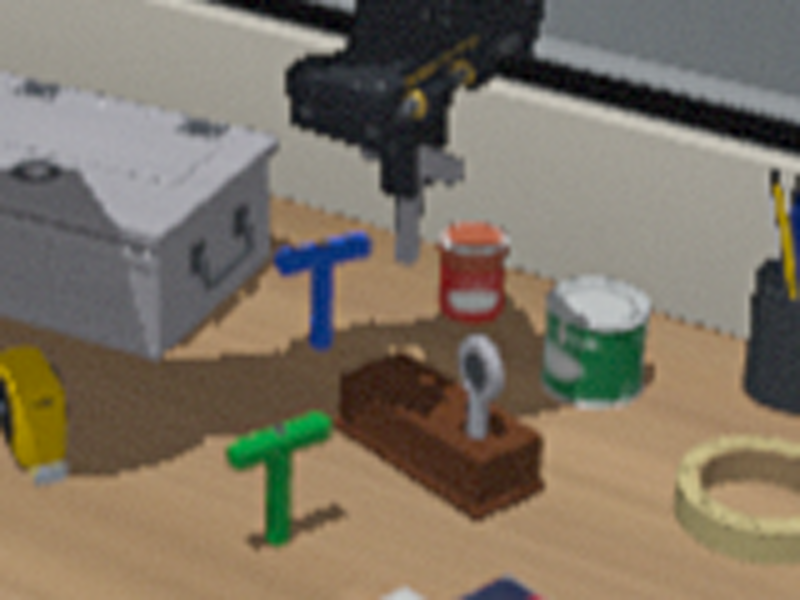

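View pics/w8.png

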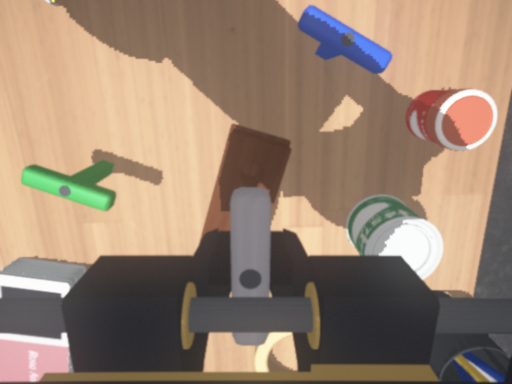

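```bash
python3 -m handwheel '{"travel":[[0.5,-1.1,-20],[0.5,-1.1,-50],[0.5,-1.1,-75],[0.5,-1.1,-80],[0.5,-1.1,-80]],"yaw":[0,0,0,0,0]}'; python3 -m handwheel '{"travel":[[0,0,-5],[0,0,-10],[0,0,-15],[0,0,-15]],"yaw":[0,0,0,0]}'; python3 -m handwheel '{"travel":[[0,0,-10],[0,0,-17],[0,0,-23],[0,0,-26],[0,0,-26],[0,0,-26]],"yaw":[0,0,0,0,0,0]}'
```

```text
clock: 24.08
tool_pos: [0.5218, -0.2467, 0.1271]
eef_rot: [[0.035, 0.999, 0.001], [0.999, -0.035, -0.0], [-0.0, 0.001, -1.0]]
ft_force: [0.3, -0.4, -1.1]
width: 0.015
clock: 24.58
tool_pos: [0.5214, -0.2467, 0.1112]
eef_rot: [[0.035, 0.999, -0.001], [0.999, -0.035, 0.0], [0.0, -0.001, -1.0]]
ft_force: [0.3, 0.2, -2.3]
width: 0.0153
clock: 25.32
tool_pos: [0.5217, -0.2468, 0.0858]
eef_rot: [[0.035, 0.999, 0.0], [0.999, -0.035, -0.0], [-0.0, 0.0, -1.0]]
ft_force: [-0.1, -0.7, -1.0]
width: 0.0154
```

```bash
python3 -m handwheel '{"travel":[[0,0.8,-1],[0,0.8,-2],[0,0.8,-2.5],[0,0.8,-2.5]],"yaw":[0,0,0,0]}';python3 -m handwheel '{"travel":[[0,0,-0.5],[0,0,-0.5],[0,0,-0.5]],"yaw":[0,0,0]}'
```

```text
clock: 25.82
tool_pos: [0.5215, -0.2459, 0.083]
eef_rot: [[0.035, 0.999, -0.0], [0.999, -0.035, 0.0], [0.0, -0.0, -1.0]]
ft_force: [0.9, -0.9, -0.7]
width: 0.0151
clock: 26.2
tool_pos: [0.5216, -0.246, 0.0827]
eef_rot: [[0.035, 0.999, 0.0], [0.999, -0.035, -0.0], [-0.0, 0.0, -1.0]]
ft_force: [-0.5, -0.4, 0.9]
width: 0.0158
```

Touching the floor of the hole; release gently and rise.

```bash
python3 -m handwheel '{"travel":[[0,0,0],[0,0,0],[0,0,0],[0,0,0],[0,0,0],[0,0,0],[0,0,0]],"yaw":[0,0,0,0,0,0,0]}' 50; python3 -m handwheel '{"travel":[[0,0,10],[0,0,30],[0,0,60],[0,0,90],[0,-40,107],[0,-74,107],[0,-74,107],[0,-74,107]],"yaw":[0,0,0,0,0,0,0,0]}'
python3 - <<'E'
from h import *
c=optics.calibration('wrist');p,d=optics.read_camera('wrist');cv2.imwrite('pics/w9.png',p);np.savez('/tmp/w9.npz',d=d,R=c['R'],t=c['t'])
p,d=optics.read_camera('scene');u,v=world2pix(optics.calibration('scene'),[.522,-.1454,.08]).astype(int)
cv2.imwrite('pics/s9.png',cv2.resize(p[v-75:v+75,u-100:u+100],None,fx=4,fy=4,interpolation=cv2.INTER_CUBIC))
p,d=optics.read_camera('top');cv2.imwrite('pics/t9.png',p)
E
```

```text
clock: 27.08
tool_pos: [0.5215, -0.2459, 0.0826]
eef_rot: [[0.035, 0.999, 0.0], [0.999, -0.035, -0.0], [-0.0, 0.0, -1.0]]
ft_force: [-0.2, 0.1, 0.1]
width: 0.0501
clock: 28.08
tool_pos: [0.5214, -0.3192, 0.1897]
eef_rot: [[0.035, 0.999, -0.0], [0.999, -0.035, 0.001], [0.001, -0.0, -1.0]]
ft_force: [-0.2, 0.8, 0.5]
width: 0.0501
```

View pics/w9.png

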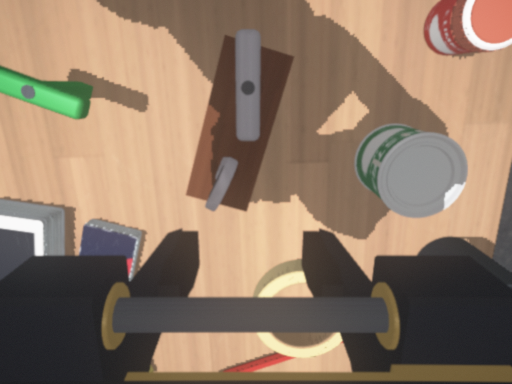

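View pics/s9.png

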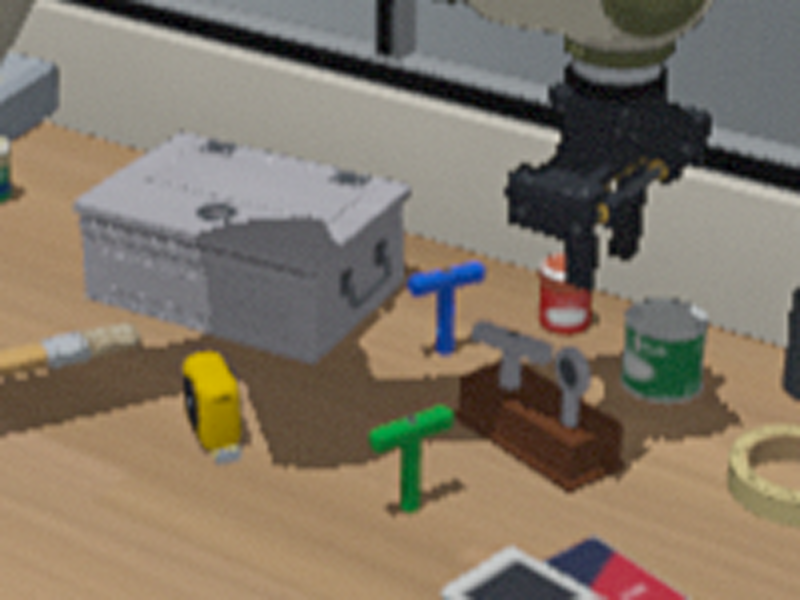

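View pics/t9.png

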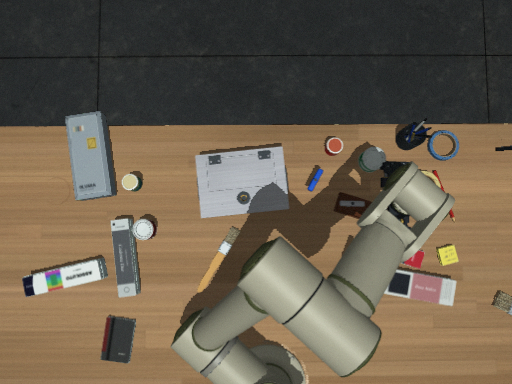

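```bash
python3 -c "
from cell import ctrl,ticket
print(ticket.job_done(), ctrl.sense()['clock'])"
```

```text
the job is handed in; nothing more can be done
the job is handed in; nothing more can be done
```

The lid is drawn down tight, the square key is back upright in its hole, and the job was handed in at about 28 s of the 72 s.

- **Seating:** I lowered the key by feel until it touched the socket floor. The highest upward force I read at the wrist was about 13 N (about 14 N at the tip, against the 25 N limit). That came late in the turn, once the lid was already down, and I eased it off.
- **Turning:** I turned the tool 79° clockwise, with about 0.14 N m at most in the readings. I then backed off about 5° to free the key and drew it out.
- **Lid:** With the key out, the wrist camera put the socket about 1.30 rad past square, inside the tight range of 1.2 to 1.4 rad. The depth reading put the lid's front at about 98.7 mm, though points towards the hinge read about 100 mm. The scene picture showed the front gap closed, and it was still closed just before hand-in.
- **Key and bystanders:** In the last pictures the square key stands upright in its own hole. The other key, the two look-alikes and the pots and tins appear where they were, and the gripper is clear of everything. I judged this by eye and did not measure it.

One small disagreement: the socket measured about 11.8 mm wide in the pictures, against the stated 12.9 mm, but the key went in without resistance.

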